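# Size a ferrite core on the stepped gauge and bin it

## Task

Size the ferrite core lying on the index card: slide it down the stepped gauge until it stops, without forcing it, and let go so that it lies level on the gauge by its own weight. Read the step where it stopped (one engraved ring on the top step, two on the middle, three on the bottom), tip open the drawer-unit bin that bears as many bars, and move the core from the gauge into that bin. Leave that bin tipped well open for the next core, the other two bins shut, and the other two cores, the marble and the key where they are.

Things in the scene. Friction and masses are not known exactly. Their poses are not given: they have to be found in the camera images.
- core_a_mid (a point): one of the three loose toroid cores of plain dark grey ferrite, all alike outside: 40 mm outer diameter, 10 mm thick, 25 to 60 g, brittle; its bore is 18, 23 or 28 mm and not told here. The point is its centre (5 mm up as it lies flat on the desk), z along the bore. The core that is to be sorted is the one lying on the card
- core_b_mid (a point): one of the three loose toroid cores of plain dark grey ferrite, all alike outside: 40 mm outer diameter, 10 mm thick, 25 to 60 g, brittle; its bore is 18, 23 or 28 mm and not told here. The point is its centre (5 mm up as it lies flat on the desk), z along the bore. The core that is to be sorted is the one lying on the card
- core_c_mid (a point): one of the three loose toroid cores of plain dark grey ferrite, all alike outside: 40 mm outer diameter, 10 mm thick, 25 to 60 g, brittle; its bore is 18, 23 or 28 mm and not told here. The point is its centre (5 mm up as it lies flat on the desk), z along the bore. The core that is to be sorted is the one lying on the card
- card: white ruled index card, 76 x 127 mm, 0.6 mm thick, lying flat; origin at its centre. One core lies on it, centre within 20 mm of the card's; the other two cores lie at least 80 mm away from it
- gauge: aluminium stepped sizing mandrel, upright, fixed to the desk; origin on its axis at the desk, z up. Foot disc 84 mm diameter to 10 mm high, collar 34 mm diameter to 30 mm, bottom step 26.5 mm diameter to 47 mm, middle step 21.5 mm to 63 mm, top step 16.5 mm to 78 mm, nose narrowing to 7 mm at the tip, 83 mm. 45 degree tapers join each step to the wider one below; a core stops on the taper under its step
- gauge_stop_1 (a point): on the gauge's axis, 70 mm above the desk: where the centre of a core of 18 mm bore lies when it has stopped level at the top step, which is engraved with 1 ring near the step's upper end
- gauge_stop_2 (a point): on the gauge's axis, 54 mm above the desk: where the centre of a core of 23 mm bore lies when it has stopped level at the middle step, which is engraved with 2 rings near the step's upper end
- gauge_stop_3 (a point): on the gauge's axis, 38 mm above the desk: where the centre of a core of 28 mm bore lies when it has stopped level at the bottom step, which is engraved with 3 rings near the step's upper end
- bin_1_tab (a point): middle of the pull tab of the grey bin whose cell has one bar moulded on its top (and on the bin's front). Tab 24 mm wide (y), 14 mm tall, standing 30 mm out from the front's upper edge; the point is 16 mm out. Axes turn with the bin: x into the unit, away from the robot, y along the row, z up when shut. Three bins in a row, 101 mm apart, any order; cell tops 118 mm above the desk, tab middle 111 when shut
- bin_1_hinge (a point): point on the hinge line (along y) of the bin with one bar, at its lower front edge, 12 mm above the desk; axes as the tab's. The tab's middle lies at x -20, z +99 mm from it in these axes
- bin_1_in (a point): middle of the hollow of the bin with one bar, at x +36, z +42 mm from the hinge point in the bin's axes. Hollow 72 mm deep (x), 88 mm wide (y), open on top: front wall 104 mm high, back wall 66 mm, sides sloping between. Shut, it is inside its cell; tipped open, its mouth comes out in front of the unit and faces up
- bin_1 (a joint): tilt of the bin with one bar, rad: 0 shut, up to 0.85 fully tipped open towards the robot (top forward about the hinge line); light (about 2 N at the tab), stays where it is left; starts shut or up to 0.05 ajar
- bin_2_tab (a point): middle of the pull tab of the grey bin whose cell has two bars moulded on its top (and on the bin's front). Tab 24 mm wide (y), 14 mm tall, standing 30 mm out from the front's upper edge; the point is 16 mm out. Axes turn with the bin: x into the unit, away from the robot, y along the row, z up when shut. Three bins in a row, 101 mm apart, any order; cell tops 118 mm above the desk, tab middle 111 when shut
- bin_2_hinge (a point): point on the hinge line (along y) of the bin with two bars, at its lower front edge, 12 mm above the desk; axes as the tab's. The tab's middle lies at x -20, z +99 mm from it in these axes
- bin_2_in (a point): middle of the hollow of the bin with two bars, at x +36, z +42 mm from the hinge point in the bin's axes. Hollow 72 mm deep (x), 88 mm wide (y), open on top: front wall 104 mm high, back wall 66 mm, sides sloping between. Shut, it is inside its cell; tipped open, its mouth comes out in front of the unit and faces up
- bin_2 (a joint): tilt of the bin with two bars, rad: 0 shut, up to 0.85 fully tipped open towards the robot (top forward about the hinge line); light (about 2 N at the tab), stays where it is left; starts shut or up to 0.05 ajar
- bin_3_tab (a point): middle of the pull tab of the grey bin whose cell has three bars moulded on its top (and on the bin's front). Tab 24 mm wide (y), 14 mm tall, standing 30 mm out from the front's upper edge; the point is 16 mm out. Axes turn with the bin: x into the unit, away from the robot, y along the row, z up when shut. Three bins in a row, 101 mm apart, any order; cell tops 118 mm above the desk, tab middle 111 when shut
- bin_3_hinge (a point): point on the hinge line (along y) of the bin with three bars, at its lower front edge, 12 mm above the desk; axes as the tab's. The tab's middle lies at x -20, z +99 mm from it in these axes
- bin_3_in (a point): middle of the hollow of the bin with three bars, at x +36, z +42 mm from the hinge point in the bin's axes. Hollow 72 mm deep (x), 88 mm wide (y), open on top: front wall 104 mm high, back wall 66 mm, sides sloping between. Shut, it is inside its cell; tipped open, its mouth comes out in front of the unit and faces up
- bin_3 (a joint): tilt of the bin with three bars, rad: 0 shut, up to 0.85 fully tipped open towards the robot (top forward about the hinge line); light (about 2 N at the tab), stays where it is left; starts shut or up to 0.05 ajar
- marble_center (a point): green glass marble paperweight, 54 mm diameter with a flat ground underside, 48 mm high; bystander; the point is its middle, 24 mm up
- key: chrome paddle key: heavy base 86 x 74 mm with two black finger paddles towards its -x, 46 mm high overall; bystander; origin at the centre of its underside
Things that resemble listed ones, but are neither listed nor needed, are in the scene too. Leave any red look-alike of the part that bears core_c_mid alone.

How it is judged:
By the outcome, as a careful person would: the job done as asked, in the order asked, and still so for the second after the job is handed in, with the robot touching nothing.
It also fails if it takes over 61 s, if anything falls off the work surface, if the arm or the gripper's body presses on something with over 40 N, if the wrist force passes 120 N, or if a joint passes its speed limit or range.

## Robot

A 6-joint arm with a two-finger parallel gripper is mounted at the origin on the work surface. World frame = base frame: x ahead of the robot, y to its left, z up, the work surface at z = 0. Lengths are in m, angles in rad, forces in N, time in s.
With the tool pointing down it reaches from about 0.35 to 0.85 m from the base axis. Payload 8.1 kg.
Tool frame: the origin (TCP) lies midway between the tips of the shut fingers; the grasp point (between the pads) lies 19 mm behind it; z points along the fingers, y is the direction in which the jaws open and shut (so a half turn about z gives the same grasp; the last joint's range is limited). The gripper opens to 93 mm and grips with 3 to 60 N. Pads are 15 mm wide; open, the fingers measure 128 mm over their backs; the gripper's body (75 mm by 188 mm) begins 65 mm behind the grasp point.
Start: joints at [-1.338, 0.13, 1.488, -0, 1.523, -0.085], TCP at [0.188, -0.57, 0.197] pointing down, gripper open.
Joint ranges: [-2.96, 2.96], [-0.89, 2.26], [0.02, 2.5], [-1.34, 4.48], [0, 2.73], [-2.66, 2.66]. Speed limits (rad/s): [2.39, 2.39, 2.79, 3.14, 3.14, 3.14].

## Interface

Orientations are given as a rotation vector (axis times angle).
In Python, from plant import robot gives the robot as it stands. The module is installed in compiled form; this text tells all that it offers.
- The arm moves only by the shell command python3 -m pendant 'ROWS' [FORCE]. ROWS is JSON, a list of rows, each an object with "translation": the shift along the tool's x, y, z in mm, a list of three; "twist": the turn, a rotation vector about the tool's x, y, z in rad, a list of three; "grip": the opening, from -1 (shut) to 1 (fully open). A call has exactly 10 rows; each row shifts and turns the pose as measured when the row begins, along the tool's axes as they then stand; what a row does not reach is not made up. A row lasts 1/10 s, in which the tool goes at most 50 mm and 8.59 degrees, less where a joint would pass 70% of its speed; a pose out of reach is approached as far as the arm can. A call is refused whole if a number of a shift passes 50 or a number of a turn 0.15, either way. A call with a gripper value outside its range is refused whole. The fingers move at their own pace and stop on an object; FORCE is the grip in N (left out, the last holds). Time passes only in rows, so rows that do not move let the fingers close, or fill a call up. It gives the time, the measured TCP pose, the force and the opening at its end, in the units of the state.
- robot.read_state(): the state, without advancing time (a new reading comes with each control period).
- robot.read_camera(name): name is "scene" or "top"; returns (picture, depth): 480x640x3 uint8, red, green, blue; 480x640 float32, m along the optical axis (not along the pixel's ray), 0 where there is no reading.
- robot.camera_info(name): a dict with "vertical_fov" (degrees; the focal length in pixels is half the picture's height over the tangent of half this angle, whatever the lens; pixels are square), "cx", "cy" (the principal point, pixels), "cam_to_world" (4x4, takes a point from camera to world coordinates). Camera axes: x right, y up, looking along -z (the intrinsics and any distortion apply to the point x, -y, -z); pixel columns grow to the right and rows downward; lengths in m; the calibration is good to about 2 mm. A picture is of the moment at which its call begins. camera_info takes no time and is no camera call.
- robot.close_job(): hands the job in, once; it reports no verdict.
The state is a dict: "t": time; "q": joint angles; "dq": joint speeds; "joint_torque": joint torques, N m; "tool_pos": TCP position; "orientation": TCP orientation; "force": force on the tool from outside, world axes, zero at the start; "wrist_torque": the same for the moment, N m; "opening": finger opening in m.
Only numpy, scipy, OpenCV 4.12 (cv2) and the standard library are available. Lean on these libraries where they do the work, as an engineer would, in place of code of your own. Each camera call takes 0.05 s, during which the arm holds its last target. There are 200 camera calls.

## Working session

There is one attempt and no reset: what is moved stays moved. The work goes in short steps, Python scripts to look and compute and a shell command to move; the robot and the scene stay as the last step left them, time stands still between calls to the robot, and variables do not carry over. Pictures are saved under pics/ and viewed, about 8 in all and at most 12, crops included, and the job is handed in when it is done.

```bash
mkdir -p pics; cat > h.py <<'E'
import numpy as np, cv2
from plant import robot
from scipy.spatial.transform import Rotation as R
def snap(n,f):
    p,d=robot.read_camera(n); np.savez('pics/'+f,p=p,d=d); cv2.imwrite(f'pics/{f}.png',p[:,:,::-1]); return p,d
def cam(n):
    i=robot.camera_info(n); return i,240/np.tan(np.radians(i['vertical_fov'])/2),np.array(i['cam_to_world'])
def ray(n,u,v):
    i,f,T=cam(n); k=i.get('distortion')
    c=np.array([(u-i['cx'])/f,-(v-i['cy'])/f,-1]); return T[:3,3],T[:3,:3]@c
def onz(n,u,v,z):
    o,d=ray(n,u,v); return o+d*(z-o[2])/d[2]
def pt(n,u,v,depth):
    o,d=ray(n,u,v); return o+d*depth
def proj(n,P):
    i,f,T=cam(n); c=T[:3,:3].T@(np.array(P)-T[:3,3]); return i['cx']+f*c[0]/-c[2], i['cy']-f*c[1]/-c[2]
E
python3 - <<'E'
from h import *
for n in('scene','top'):
    snap(n,n+'0'); print(robot.camera_info(n))
s=robot.read_state(); print(s)
E
```

```text
{'vertical_fov': 49.54808086805498, 'cx': 312.41255413598844, 'cy': 240.55136613646124, 'cam_to_world': array([[ 4.70520021e-01, -5.53574471e-01,  6.87143519e-01,
         1.23330951e+00],
       [ 8.82389010e-01,  2.94533695e-01, -3.66932605e-01,
        -4.40391208e-01],
       [ 7.37603345e-04,  7.78977027e-01,  6.27052030e-01,
         7.62999074e-01],
       [ 0.00000000e+00,  0.00000000e+00,  0.00000000e+00,
         1.00000000e+00]])}
{'vertical_fov': 44.06347592989773, 'cx': 326.90666206430944, 'cy': 241.54742779246993, 'cam_to_world': array([[-0.02711257,  0.98527933, -0.1687885 ,  0.29415806],
       [-0.99960378, -0.02544505,  0.0120349 , -0.05142409],
       [ 0.00756291,  0.16904792,  0.98557882,  1.31270519],
       [ 0.        ,  0.        ,  0.        ,  1.        ]])}
{'t': 0.1, 'q': array([-1.33838616e+00,  1.31112455e-01,  1.48914268e+00, -6.42799694e-06,
        1.52298685e+00, -8.54086691e-02]), 'dq': array([-0.00030031, -0.00092461, -0.0034379 , -0.00050468, -0.00141553,
        0.0009888 ]), 'joint_torque': array([ 1.58123326e-03, -5.61339462e+01, -4.93095589e+01,  7.70801981e-02,
        2.90303794e-02, -7.79342372e-05]), 'tool_pos': array([ 0.1873874 , -0.56942451,  0.19609156]), 'orientation': array([-3.10038621e+00, -4.96870484e-01,  2.00205243e-04]), 'force': array([-0.49897236, -0.11629042, -0.65661578]), 'wrist_torque': array([-0.02898923,  0.00309471, -0.01709153]), 'opening': 0.09262366513421977}
```

View pics/top0.png

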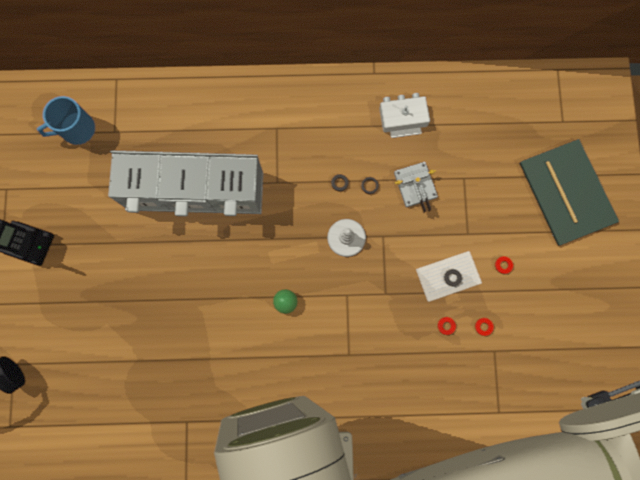

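View pics/scene0.png

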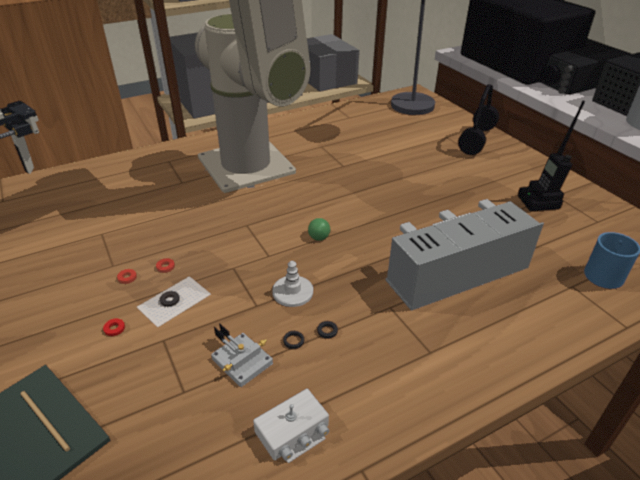

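Candidates in the top view: dark core on the card (453,278), which is the wanted one; loose dark cores (341,183) and (370,186); red rings (504,265), (447,326), (485,327). Gauge is at (347,238). The bins run left to right II, I, III, with tabs at (133,205), (181,208), (230,208). The scene view agrees.

```bash
python3 - <<'E'
from h import *
d0=np.load('pics/top0.npz');p=d0['p'];d=d0['d']
hsv=cv2.cvtColor(p,cv2.COLOR_RGB2HSV)
# core on card
for name,(u0,v0,r) in dict(core=(453,278,15),a=(341,183,14),b=(370,186,14)).items():
    m=np.zeros(p.shape[:2],np.uint8); m[v0-r:v0+r,u0-r:u0+r]=(p[v0-r:v0+r,u0-r:u0+r].max(2)<(95 if name=='core' else 75))
    c=max(cv2.findContours(m,cv2.RETR_EXTERNAL,cv2.CHAIN_APPROX_NONE)[0],key=cv2.contourArea)
    e=cv2.fitEllipse(c); print(name,e, onz('top',*e[0],.0075).round(4))
# scene core
# point cloud of top
i,f,T=cam('top'); V,U=np.mgrid[:480,:640]
C=np.stack([(U-i['cx'])/f,-(V-i['cy'])/f,-np.ones_like(U,float)],-1)*d[...,None]
W=C@T[:3,:3].T+T[:3,3]; np.save('pics/W.npy',W)
print('desk z',np.median(W[330:350,330:350,2]), 'core z',np.median(W[276:280,443:447,2]))
def reg(u0,u1,v0,v1,z0,z1):
    w=W[v0:v1,u0:u1].reshape(-1,3); return w[(w[:,2]>z0)&(w[:,2]<z1)]
w=reg(320,375,210,262,.006,.016); 
m=(np.abs(W[210:262,320:375,2]-.010)<.005).astype(np.uint8)
c=max(cv2.findContours(m,cv2.RETR_EXTERNAL,cv2.CHAIN_APPROX_NONE)[0],key=cv2.contourArea)
e=cv2.fitEllipse(c); print('foot',e, onz('top',e[0][0]+320,e[0][1]+210,.01).round(4))
w=reg(320,375,210,262,.066,.09); print('tip',len(w),w.mean(0).round(4),w[:,2].max())
w=reg(100,275,140,225,.112,.124); print('celltops',len(w)); r=cv2.minAreaRect((w[:,:2]*1000).astype(np.float32)); print(r,cv2.boxPoints(r))
for k,(u,v) in dict(II=(133,205),I=(181,208),III=(230,208)).items():
    w=W[v-10:v+10,u-8:u+8].reshape(-1,3); w=w[w[:,2]>.1]
    print(k,W[v,u].round(4),w.min(0).round(4),w.max(0).round(4))
m=cv2.inRange(hsv,(50,100,40),(80,255,255)); M=cv2.moments(m[280:320,265:305]); print('marble',onz('top',265+M['m10']/M['m00'],280+M['m01']/M['m00'],.024))
crop=np.hstack([cv2.resize(p[215:315,400:520],(400,333),interpolation=2),cv2.resize(p[150:250,100:220],(400,333),interpolation=2)])
cv2.imwrite('pics/crop1.png',crop[:,:,::-1])
s=np.load('pics/scene0.npz')['p']
cv2.imwrite('pics/crop1.png',np.vstack([cv2.resize(p[225:325,400:540],(700,500),interpolation=2)])[:,:,::-1])
E
```

```text
core ((452.6669921875, 277.5458984375), (15.136360168457031, 16.147640228271484), 116.7743911743164) [ 0.4297 -0.3435  0.0075]
a ((338.94708251953125, 179.12741088867188), (6.621468544006348, 10.567978858947754), 82.74109649658203) [ 0.661  -0.0986  0.0075]
b ((368.5399169921875, 174.03378295898438), (9.851932525634766, 11.612509727478027), 84.55956268310547) [ 0.6713 -0.1664  0.0075]
desk z -0.0004337718232931831 core z 0.008159440739379686
foot ((25.78937339782715, 27.209548950195312), (35.95341491699219, 36.42125701904297), 139.7921600341797) [ 0.526  -0.1097  0.01  ]
tip 55 [ 0.5257 -0.1096  0.079 ] 0.08597686895135181
celltops 7121
((628.92578125, 231.80316162109375), (305.1258239746094, 133.54042053222656), 86.56314086914062) [[553.1297    83.51741 ]
 [686.43      75.511856]
 [704.72186  380.08893 ]
 [571.4216   388.09448 ]]
II [0.5858 0.3318 0.1166] [ 0.2942 -0.0514  0.1   ] [0.6078 0.3519 1.3127]
I [0.5766 0.2325 0.1181] [0.5621 0.2184 0.1016] [0.5987 0.2513 0.1224]
III [0.5741 0.1318 0.1178] [0.5603 0.117  0.1   ] [0.596  0.1506 0.1241]
marble [0.38665188 0.02755434 0.024     ]
```

View pics/crop1.png

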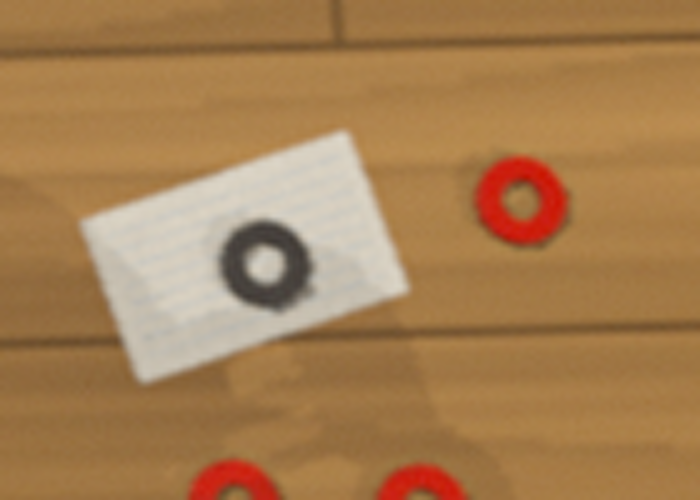

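```bash
cat >> h.py <<'E'
def go(x,y,z,yaw=-3.4):
    """delta in tool axes (mm, rad) to a downward pose, jaws along row direction (tool y)"""
    s=robot.read_state(); Rc=R.from_rotvec(s['orientation']).as_matrix()
    a=np.radians(yaw); best=None
    for k in(1,-1):
        ty=k*np.array([-np.sin(a),np.cos(a),0]); tz=np.array([0,0,-1.]); Rt=np.c_[np.cross(ty,tz),ty,tz]
        rv=R.from_matrix(Rc.T@Rt).as_rotvec()
        if best is None or np.linalg.norm(rv)<np.linalg.norm(best): best=rv;Rb=Rt
    d=np.array([x,y,z])-s['tool_pos']
    print('t',s['t'],'pos',(s['tool_pos']*1e3).round(1),'F',s['force'].round(1),'open',round(s['opening']*1e3,1),'q6',s['q'][5].round(2))
    print('now-axes shift',(Rc.T@d*1e3).round(1),'turn',best.round(3),'final-axes shift',(Rb.T@d*1e3).round(1)); print('axes x,y in world',Rb[:,0].round(2),Rb[:,1].round(2))
E
python3 -c "
from h import *
go(.430,-.3435,.06)"
```

```text
t 0.1 pos [ 187.4 -569.4  196.1] F [-0.5 -0.1 -0.7] open 92.6 q6 -0.09
now-axes shift [ 301.  -138.6  136.4] turn [-0.002  0.     0.377] final-axes shift [ 228.8 -239.9  136.1]
axes x,y in world [ 1.   -0.06  0.  ] [-0.06 -1.   -0.  ]
```

```bash
python3 -m pendant '[{"translation":[27,-18,8],"twist":[0,0,0.126],"grip":1},{"translation":[27,-18,8],"twist":[0,0,0.126],"grip":1},{"translation":[27,-18,8],"twist":[0,0,0.126],"grip":1},{"translation":[25,-28,14],"twist":[0,0,0],"grip":1},{"translation":[25,-28,14],"twist":[0,0,0],"grip":1},{"translation":[25,-28,14],"twist":[0,0,0],"grip":1},{"translation":[25,-28,14],"twist":[0,0,0],"grip":1},{"translation":[25,-28,14],"twist":[0,0,0],"grip":1},{"translation":[25,-28,14],"twist":[0,0,0],"grip":1},{"translation":[0,0,0],"twist":[0,0,0],"grip":1}]' 5; python3 -c "
from h import *
go(.430,-.3435,.06)"
```

```text
t: 1.1
tool_pos: [0.4231, -0.3352, 0.0798]
orientation: [-3.133, 0.126, 0.008]
force: [-0.4, -0.2, -0.1]
opening: 0.093
t 1.1 pos [ 423.1 -335.2   79.8] F [-0.4 -0.2 -0.1] open 93.0 q6 0.89
now-axes shift [ 7.7  7.8 19.7] turn [-0.005  0.005 -0.021] final-axes shift [ 7.4  7.8 19.8]
axes x,y in world [ 1.   -0.06  0.  ] [-0.06 -1.   -0.  ]
```

```bash
python3 -m pendant '[{"translation":[4,4,10],"twist":[0,0,-0.02],"grip":1},{"translation":[4,4,10],"twist":[0,0,0],"grip":1},{"translation":[0,0,10],"twist":[0,0,0],"grip":1},{"translation":[0,0,10],"twist":[0,0,0],"grip":0.8},{"translation":[0,0,10],"twist":[0,0,0],"grip":0.6},{"translation":[0,0,10],"twist":[0,0,0],"grip":0.4},{"translation":[0,0,6],"twist":[0,0,0],"grip":0.3},{"translation":[0,0,5],"twist":[0,0,0],"grip":0.3},{"translation":[0,0,3],"twist":[0,0,0],"grip":0.3},{"translation":[0,0,0],"twist":[0,0,0],"grip":0.3}]' 5; python3 - <<'E'
from h import *
go(.430,-.3435,.004)
p,d=snap('scene','s1'); t,_=snap('top','t1')
u,v=proj('scene',(.43,-.3435,.01)); u=int(u);v=int(v)
a=cv2.resize(p[v-50:v+40,u-60:u+60],(640,480),interpolation=2); cv2.imwrite('pics/c2.png',a[:,:,::-1]); print(u,v)
E
```

```text
t: 2.1
tool_pos: [0.4272, -0.347, -0.0016]
orientation: [-3.134, 0.098, 0.011]
force: [1.0, -0.2, 1.0]
opening: 0.0602
t 2.1 pos [ 427.2 -347.    -1.6] F [ 1.  -0.2  1. ] open 60.2 q6 0.86
now-axes shift [ 2.5 -3.7 -5.6] turn [-0.006  0.007 -0.003] final-axes shift [ 2.5 -3.7 -5.6]
axes x,y in world [ 1.   -0.06  0.  ] [-0.06 -1.   -0.  ]
168 296
```

View pics/c2.png

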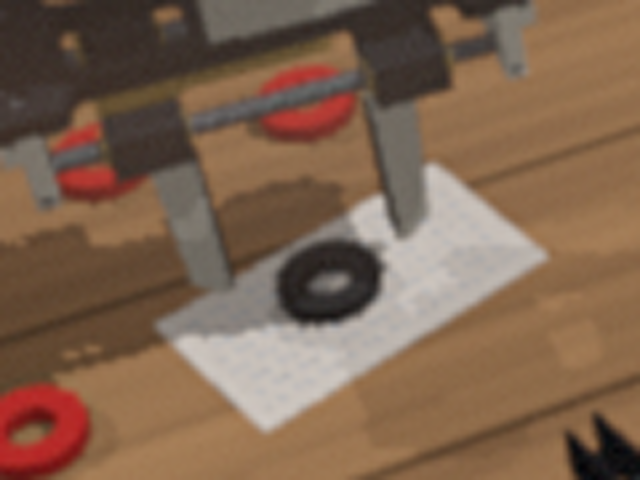

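The core sits between the tips but a bit towards +x. Crop pixels: tips (215,285) and (405,230), core (330,280). I'll cross-check it with the scene camera.

```bash
python3 - <<'E'
from h import *
f=lambda a,b:(108+a/5.333-.4,246+b/5.333-.4)
for z in(.0056,.0106):print(onz('scene',*f(330,280),z))
print('tipL',onz('scene',*f(215,285),.0),'tipR',onz('scene',*f(405,232),.0))
for n in('s1','scene0'):
    p=np.load(f'pics/{n}.npz')['p']; u0,v0=170,298
    m=np.zeros(p.shape[:2],np.uint8); m[v0-11:v0+11,u0-13:u0+13]=p[v0-11:v0+11,u0-13:u0+13].max(2)<80
    c=max(cv2.findContours(m,cv2.RETR_EXTERNAL,cv2.CHAIN_APPROX_NONE)[0],key=cv2.contourArea); e=cv2.fitEllipse(c)
    print(n,e,onz('scene',*e[0],.0056),onz('scene',*e[0],.0106))
print(robot.read_state()['tool_pos'])
E
```

```text
[ 0.43159996 -0.34293406  0.0056    ]
[ 0.43689248 -0.34357743  0.0106    ]
tipL [ 0.40753499 -0.38202899  0.        ] tipR [ 0.41351929 -0.30875079  0.        ]
s1 ((168.94114685058594, 298.4570007324219), (13.924592971801758, 19.15241050720215), 70.89224243164062) [ 0.43207909 -0.34418689  0.0056    ] [ 0.43736844 -0.34482198  0.0106    ]
scene0 ((169.02549743652344, 298.5947265625), (13.178240776062012, 18.972970962524414), 74.64122009277344) [ 0.43254681 -0.3441456   0.0056    ] [ 0.43783308 -0.34478097  0.0106    ]
[ 0.42765009 -0.34725443 -0.00099839]
```

```bash
python3 - <<'E'
from h import *
z=np.load('pics/s1.npz');d=z['d']
for a,bs in((215,(200,225,240,255,265,275,285,295)),(405,(150,180,200,210,220,230,240))):
    for b in bs:
        u,v=108+a/5.333-.4,246+b/5.333-.4; print(a,b,pt('scene',u,v,d[int(round(v)),int(round(u))]).round(4))
E
```

```text
215 200 [ 3.601e-01 -3.700e-01 -2.000e-04]
215 225 [ 0.43   -0.378   0.0493]
215 240 [ 0.4338 -0.3797  0.0457]
215 255 [ 0.4329 -0.381   0.0378]
215 265 [ 0.4335 -0.382   0.0336]
215 275 [ 0.4354 -0.3831  0.0306]
215 285 [ 0.4345 -0.3839  0.025 ]
215 295 [ 0.4121 -0.3833 -0.0007]
405 150 [ 0.4384 -0.3065  0.0627]
405 180 [ 0.4411 -0.3092  0.0508]
405 200 [ 0.4374 -0.3101  0.0379]
405 210 [ 0.4358 -0.3106  0.0315]
405 220 [ 0.4378 -0.3117  0.0285]
405 230 [ 0.4362 -0.3122  0.0221]
405 240 [ 4.181e-01 -3.101e-01  2.000e-04]
```

```bash
python3 - <<'E'
from h import *
z=np.load('pics/s1.npz');d=z['d'];p=z['p']
for u in (146,149,182,184):
    print(u,[(v,p[v,u].tolist(),pt('scene',u,v,d[v,u])[[0,2]].round(3).tolist()) for v in range(284,306,2)])
E
```

```text
146 [(284, [117, 112, 104], [0.435, 0.065]), (286, [123, 117, 110], [0.435, 0.059]), (288, [123, 117, 109], [0.435, 0.054]), (290, [116, 111, 101], [0.435, 0.05]), (292, [110, 104, 96], [0.434, 0.044]), (294, [110, 104, 96], [0.433, 0.038]), (296, [110, 105, 97], [0.434, 0.034]), (298, [109, 105, 97], [0.434, 0.029]), (300, [107, 90, 73], [0.41, 0.001]), (302, [137, 130, 123], [0.416, 0.002]), (304, [138, 131, 126], [0.421, 0.001])]
149 [(284, [120, 90, 63], [0.363, -0.001]), (286, [104, 76, 54], [0.371, 0.001]), (288, [89, 68, 49], [0.376, -0.0]), (290, [76, 63, 53], [0.433, 0.045]), (292, [81, 75, 67], [0.435, 0.042]), (294, [100, 95, 88], [0.434, 0.036]), (296, [104, 99, 92], [0.436, 0.033]), (298, [109, 105, 97], [0.435, 0.027]), (300, [117, 111, 103], [0.436, 0.023]), (302, [137, 130, 126], [0.42, 0.002]), (304, [136, 131, 127], [0.421, -0.002])]
182 [(284, [107, 101, 93], [0.436, 0.036]), (286, [89, 84, 76], [0.44, 0.034]), (288, [93, 87, 83], [0.437, 0.026]), (290, [147, 140, 132], [0.437, 0.021]), (292, [201, 193, 188], [0.421, 0.001]), (294, [198, 192, 186], [0.426, 0.0]), (296, [196, 189, 182], [0.434, 0.002]), (298, [183, 177, 172], [0.437, -0.001]), (300, [185, 178, 171], [0.444, 0.001]), (302, [192, 185, 180], [0.449, 0.001]), (304, [183, 176, 171], [0.455, 0.001])]
184 [(284, [112, 106, 98], [0.44, 0.037]), (286, [111, 105, 97], [0.439, 0.032]), (288, [121, 117, 107], [0.441, 0.029]), (290, [157, 150, 142], [0.439, 0.021]), (292, [191, 188, 186], [0.424, 0.002]), (294, [199, 192, 185], [0.427, -0.001]), (296, [195, 189, 184], [0.435, 0.001]), (298, [192, 187, 182], [0.44, 0.0]), (300, [198, 191, 185], [0.445, -0.0]), (302, [194, 188, 185], [0.449, -0.002]), (304, [194, 185, 179], [0.456, -0.0])]
```

Depth shows the fingertips about 22 mm above the desk although the TCP reads z≈0, so the tips may retract when open. I'll lift a bit, close above the core, and measure the tips again.

```bash
python3 -m pendant '[{"translation":[2,-2,-10],"twist":[0,0,0],"grip":0.3},{"translation":[2,-1,-10],"twist":[0,0,0],"grip":0.2},{"translation":[0,0,0],"twist":[0,0,0],"grip":0.1},{"translation":[0,0,0],"twist":[0,0,0],"grip":0},{"translation":[0,0,0],"twist":[0,0,0],"grip":0},{"translation":[0,0,0],"twist":[0,0,0],"grip":0},{"translation":[0,0,0],"twist":[0,0,0],"grip":0},{"translation":[0,0,0],"twist":[0,0,0],"grip":0},{"translation":[0,0,0],"twist":[0,0,0],"grip":0},{"translation":[0,0,0],"twist":[0,0,0],"grip":0}]' 5; cat >> h.py <<'E'
def tips(name):
    """lowest finger depth points near the TCP, scene camera"""
    p,d=snap('scene',name); i,f,T=cam('scene'); V,U=np.mgrid[:480,:640]
    W=np.stack([(U-i['cx'])/f,-(V-i['cy'])/f,-np.ones_like(U,float)],-1)*d[...,None]@T[:3,:3].T+T[:3,3]
    t=robot.read_state()['tool_pos']; L=W-t
    for s in(-1,1):
        m=(np.abs(L[...,0]-.003)<.016)&(L[...,1]*s>.01)&(L[...,1]*s<.07)&(L[...,2]>-.02)&(L[...,2]<.05)&(W[...,2]>.016)
        w=W[m]; k=np.argsort(w[:,2])[:6]; print('tip side',s,len(w),'low',w[k].mean(0).round(4),'mean xy',w.mean(0).round(4))
    return p,d,W
E
python3 - <<'E'
from h import *
go(.431,-.344,.004); tips('s2')
E
```

```text
t: 3.2
tool_pos: [0.4336, -0.3452, 0.0228]
orientation: [-3.137, 0.097, 0.006]
force: [-0.1, -0.1, -0.5]
opening: 0.0463
t 3.2 pos [ 433.6 -345.2   22.8] F [-0.1 -0.1 -0.5] open 46.3 q6 0.87
now-axes shift [-2.6 -1.  18.8] turn [-0.003  0.004 -0.003] final-axes shift [-2.6 -1.1 18.8]
axes x,y in world [ 1.   -0.06  0.  ] [-0.06 -1.   -0.  ]
tip side -1 80 low [ 0.4406 -0.3718  0.0455] mean xy [ 0.4409 -0.3749  0.0598]
tip side 1 80 low [ 0.4443 -0.318   0.047 ] mean xy [ 0.4441 -0.3153  0.0598]
```

```bash
python3 - <<'E'
from h import *
p=np.load('pics/s2.npz')['p']; u,v=168,285
a=cv2.resize(p[v-55:v+35,u-60:u+60],(640,480),interpolation=2)
t=(.4336,-.3452,.0228)
for dy in(-.023,0,.023):
  for q in ((t[0],t[1]+dy,t[2]),(t[0],t[1]+dy,t[2]+.019)):
    x,y=proj('scene',q); cv2.circle(a,(int((x-u+60)*5.333),int((y-v+55)*5.333)),4,(0,255,0) if q[2]>.03 else (255,0,255),-1)
cv2.imwrite('pics/c3.png',a[:,:,::-1])
E
```

```text
(no output)
```

View pics/c3.png

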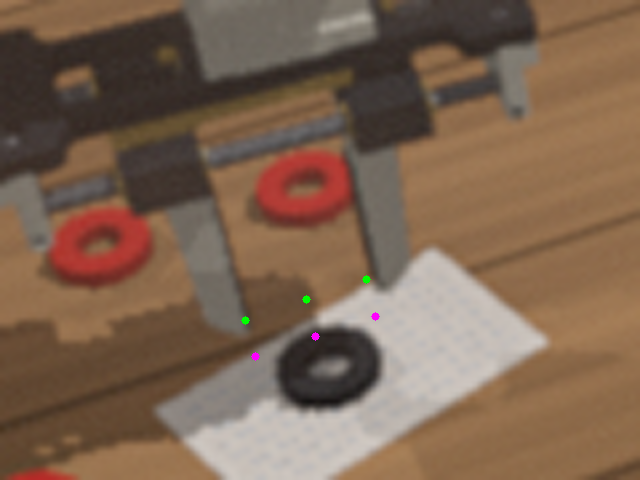

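The fingers end near the projected grasp point (green), about 20 mm above the reported TCP, so I'll go lower in small steps while watching the force.

```bash
python3 -m pendant '[{"translation":[-1,-1,0],"twist":[0,0,0],"grip":0.3},{"translation":[-1,0,0],"twist":[0,0,0],"grip":0.3},{"translation":[0,0,5],"twist":[0,0,0],"grip":0.3},{"translation":[0,0,6],"twist":[0,0,0],"grip":0.3},{"translation":[0,0,6],"twist":[0,0,0],"grip":0.3},{"translation":[0,0,6],"twist":[0,0,0],"grip":0.3},{"translation":[0,0,4],"twist":[0,0,0],"grip":0.3},{"translation":[0,0,3],"twist":[0,0,0],"grip":0.3},{"translation":[0,0,2],"twist":[0,0,0],"grip":0.3},{"translation":[0,0,0],"twist":[0,0,0],"grip":0.3}]' 5; python3 - <<'E'
from h import *
go(.431,-.344,-.012); p,d,W=tips('s3')
for u in range(140,192,2):
    c=[(v,W[v,u,2].round(3)) for v in range(280,312) if W[v,u,2]>.012 and W[v,u,0]<.45]
    if c: print(u,c[-1],W[c[-1][0],u].round(3))
E
```

```text
t: 4.25
tool_pos: [0.4306, -0.3432, -0.0133]
orientation: [-3.136, 0.097, 0.008]
force: [-0.9, 0.3, 0.6]
opening: 0.06
t 4.25 pos [ 430.6 -343.2  -13.3] F [-0.9  0.3  0.6] open 60.0 q6 0.87
now-axes shift [ 0.5  0.8 -1.3] turn [-0.004  0.005 -0.003] final-axes shift [ 0.5  0.8 -1.3]
axes x,y in world [ 1.   -0.06  0.  ] [-0.06 -1.   -0.  ]
tip side -1 61 low [ 0.4368 -0.3759  0.0171] mean xy [ 0.4373 -0.3802  0.0265]
tip side 1 60 low [ 0.4398 -0.3065  0.0171] mean xy [ 0.4416 -0.3057  0.0266]
140 (284, np.float64(0.07)) [ 0.436 -0.391  0.07 ]
142 (289, np.float64(0.059)) [ 0.439 -0.39   0.059]
144 (294, np.float64(0.041)) [ 0.435 -0.388  0.041]
146 (299, np.float64(0.028)) [ 0.436 -0.388  0.028]
148 (303, np.float64(0.016)) [ 0.436 -0.386  0.016]
150 (304, np.float64(0.014)) [ 0.439 -0.383  0.014]
152 (303, np.float64(0.015)) [ 0.439 -0.379  0.015]
154 (302, np.float64(0.014)) [ 0.436 -0.374  0.014]
172 (299, np.float64(0.013)) [ 0.444 -0.34   0.013]
174 (299, np.float64(0.012)) [ 0.446 -0.336  0.012]
176 (295, np.float64(0.013)) [ 0.437 -0.33   0.013]
182 (284, np.float64(0.027)) [ 0.426 -0.312  0.027]
184 (291, np.float64(0.015)) [ 0.435 -0.312  0.015]
186 (294, np.float64(0.013)) [ 0.444 -0.311  0.013]
188 (293, np.float64(0.013)) [ 0.443 -0.306  0.013]
190 (291, np.float64(0.016)) [ 0.442 -0.302  0.016]
```

Still no contact, with the tips at ≤12 mm, so the offset is real. Down 4 mm more, then close gently.

```bash
python3 -m pendant '[{"translation":[0,0,2],"twist":[0,0,0],"grip":0.3},{"translation":[0,0,2],"twist":[0,0,0],"grip":0.2},{"translation":[0,0,0],"twist":[0,0,0],"grip":0.1},{"translation":[0,0,0],"twist":[0,0,0],"grip":0},{"translation":[0,0,0],"twist":[0,0,0],"grip":-0.1},{"translation":[0,0,0],"twist":[0,0,0],"grip":-0.2},{"translation":[0,0,0],"twist":[0,0,0],"grip":-0.3},{"translation":[0,0,0],"twist":[0,0,0],"grip":-0.3},{"translation":[0,0,0],"twist":[0,0,0],"grip":-0.3},{"translation":[0,0,0],"twist":[0,0,0],"grip":-0.3}]' 6; python3 - <<'E'
from h import *
go(.431,-.344,-.017)
E
```

```text
t: 5.3
tool_pos: [0.4312, -0.3438, -0.0164]
orientation: [-3.137, 0.097, 0.006]
force: [0.0, 0.1, 0.1]
opening: 0.0397
t 5.3 pos [ 431.2 -343.8  -16.4] F [0.  0.1 0.1] open 39.7 q6 0.87
now-axes shift [-0.2  0.2  0.6] turn [-0.003  0.004 -0.003] final-axes shift [-0.2  0.2  0.6]
axes x,y in world [ 1.   -0.06  0.  ] [-0.06 -1.   -0.  ]
```

Gripped at 39.7 mm, so the core is centred, and its centre is 22 mm above the reported TCP z. Next: lift and carry it over the gauge.

```bash
python3 -m pendant '[{"translation":[0,0,-15],"twist":[0,0,0],"grip":-0.3},{"translation":[0,0,-30],"twist":[0,0,0],"grip":-0.3},{"translation":[0,0,-30],"twist":[0,0,0],"grip":-0.3},{"translation":[12,-36,-25],"twist":[0,0,0],"grip":-0.3},{"translation":[12,-36,0],"twist":[0,0,0],"grip":-0.3},{"translation":[12,-36,0],"twist":[0,0,0],"grip":-0.3},{"translation":[12,-36,0],"twist":[0,0,0],"grip":-0.3},{"translation":[12,-36,0],"twist":[0,0,0],"grip":-0.3},{"translation":[10,-30,0],"twist":[0,0,0],"grip":-0.3},{"translation":[0,0,0],"twist":[0,0,0],"grip":-0.3}]' 6; python3 - <<'E'
from h import *
go(.526,-.1097,.085)
p,d=snap('scene','s4'); u,v=[int(k) for k in proj('scene',(.526,-.11,.08))]
cv2.imwrite('pics/c4.png',cv2.resize(p[v-60:v+60,u-80:u+80],(640,480),interpolation=2)[:,:,::-1]); print(u,v)
E
```

```text
t: 6.3
tool_pos: [0.5203, -0.1339, 0.1011]
orientation: [3.139, -0.105, 0.011]
force: [0.2, -0.7, -0.4]
opening: 0.0394
t 6.3 pos [ 520.3 -133.9  101.1] F [ 0.2 -0.7 -0.4] open 39.4 q6 1.29
now-axes shift [  4.  -24.6  16.2] turn [ 0.    -0.007 -0.007] final-axes shift [  4.3 -24.5  16.1]
axes x,y in world [ 1.   -0.06  0.  ] [-0.06 -1.   -0.  ]
291 262
```

View pics/c4.png

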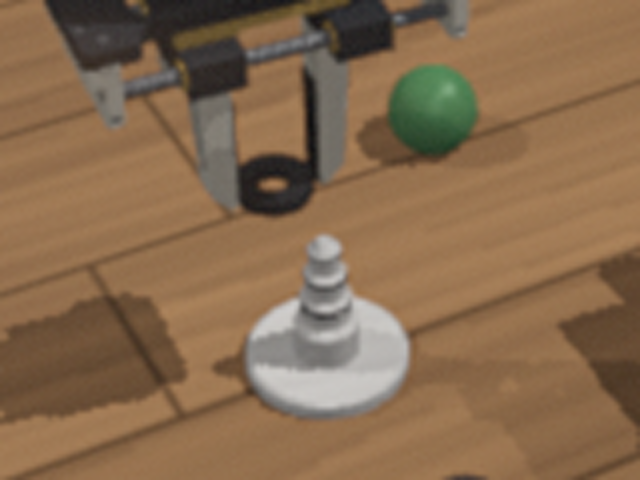

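```bash
python3 - <<'E'
from h import *
print(proj('scene',(.526,-.1097,.083)),proj('scene',(.526,-.1097,.03)),proj('scene',(.526,-.1097,.01)), proj('scene',(.5203,-.1339,.1231)))
p=np.load('pics/s4.npz')['p'];g=p.astype(int)
# nose/step outlines: bright low-sat pixels per row in scene
for v in range(260,308,2):
    r=g[v,270:315]; m=np.where((r.min(1)>115)&(r.max(1)-r.min(1)<35))[0]
    if len(m): print(v,m.min()+270,m.max()+270,(m.min()+m.max())/2+270)
m=np.zeros(p.shape[:2],np.uint8); m[236:258,262:296]=p[236:258,262:296].max(2)<75
c=max(cv2.findContours(m,0,1)[0],key=cv2.contourArea); e=cv2.fitEllipse(c); print(e)
for z in(.118,.1231,.128): print(onz('scene',*e[0],z))
E
```

```text
(np.float64(291.5329315191623), np.float64(261.0531508121045)) (np.float64(292.16421858945614), np.float64(280.536256314135)) (np.float64(292.39233896935946), np.float64(287.5766245363924)) (np.float64(278.46814312774), np.float64(247.54142604799955))
262 289 295 292.0
264 288 295 291.5
266 289 294 291.5
268 288 296 292.0
270 287 297 292.0
272 288 296 292.0
274 286 298 292.0
276 285 299 292.0
278 281 305 293.0
280 278 308 293.0
282 275 310 292.5
284 274 311 292.5
286 273 312 292.5
288 273 312 292.5
290 273 312 292.5
292 273 312 292.5
294 273 312 292.5
296 274 311 292.5
298 275 310 292.5
300 277 308 292.5
302 280 305 292.5
304 285 302 293.5
((280.4364318847656, 246.49221801757812), (15.438098907470703, 22.80719757080078), 58.60623550415039)
[ 0.51351154 -0.12670271  0.118     ]
[ 0.51920298 -0.12918304  0.1231    ]
[ 0.52467122 -0.1315661   0.128     ]
```

```bash
python3 -m pendant '[{"translation":[2,-12,2],"twist":[0,0,0],"grip":-0.3},{"translation":[2,-12,4],"twist":[0,0,0],"grip":-0.3},{"translation":[0,0,5],"twist":[0,-0.007,-0.007],"grip":-0.3},{"translation":[0,0,5],"twist":[0,0,0],"grip":-0.3},{"translation":[0,0,5],"twist":[0,0,0],"grip":-0.3},{"translation":[0,0,0],"twist":[0,0,0],"grip":-0.3},{"translation":[0,0,0],"twist":[0,0,0],"grip":-0.3},{"translation":[0,0,0],"twist":[0,0,0],"grip":-0.3},{"translation":[0,0,0],"twist":[0,0,0],"grip":-0.3},{"translation":[0,0,0],"twist":[0,0,0],"grip":-0.3}]' 3; python3 - <<'E'
from h import *
go(.526,-.1095,.053)
p,d=snap('scene','s5');
q,_=snap('top','t5'); 
a=cv2.resize(p[225:285,250:330],(560,420),interpolation=2); cv2.imwrite('pics/c5.png',a[:,:,::-1])
E
```

```text
t: 7.35
tool_pos: [0.5246, -0.1139, 0.0789]
orientation: [3.138, -0.101, -0.002]
force: [0.0, 0.1, -0.1]
opening: 0.0397
t 7.35 pos [ 524.6 -113.9   78.9] F [ 0.   0.1 -0.1] open 39.7 q6 1.33
now-axes shift [ 1.2 -4.6 25.9] turn [ 0.002  0.001 -0.005] final-axes shift [ 1.2 -4.5 25.9]
axes x,y in world [ 1.   -0.06  0.  ] [-0.06 -1.   -0.  ]
```

View pics/c5.png

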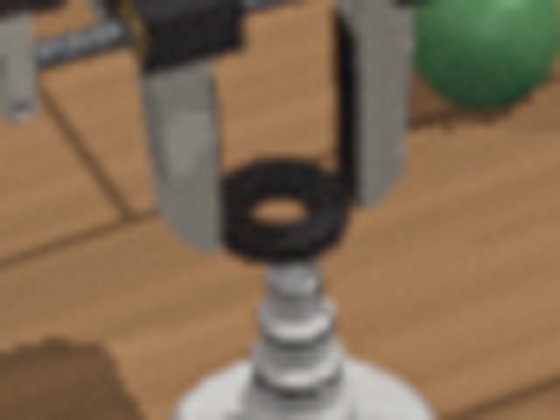

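```bash
python3 -m pendant '[{"translation":[1.2,-4.5,0],"twist":[0,0,0],"grip":-0.3},{"translation":[0,0,3],"twist":[0,0,0],"grip":-0.3},{"translation":[0,0,3],"twist":[0,0,0],"grip":-0.3},{"translation":[0,0,3],"twist":[0,0,0],"grip":-0.3},{"translation":[0,0,0],"twist":[0,0,0],"grip":-0.3},{"translation":[0,0,0],"twist":[0,0,0],"grip":-0.3},{"translation":[0,0,0],"twist":[0,0,0],"grip":-0.3},{"translation":[0,0,0],"twist":[0,0,0],"grip":-0.3},{"translation":[0,0,0],"twist":[0,0,0],"grip":-0.3},{"translation":[0,0,0],"twist":[0,0,0],"grip":-0.3}]' 3; python3 - <<'E'
from h import *
go(.526,-.1095,.053)
E
```

```text
t: 8.45
tool_pos: [0.5263, -0.109, 0.0693]
orientation: [3.138, -0.1, -0.002]
force: [0.8, 0.2, -0.9]
opening: 0.0396
t 8.45 pos [ 526.3 -109.    69.3] F [ 0.8  0.2 -0.9] open 39.6 q6 1.34
now-axes shift [-0.3  0.5 16.3] turn [ 0.002  0.001 -0.004] final-axes shift [-0.3  0.5 16.3]
axes x,y in world [ 1.   -0.06  0.  ] [-0.06 -1.   -0.  ]
```

Centred to under 1 mm, so I'll lower it slowly around the nose.

```bash
python3 -m pendant '[{"translation":[0,0,2],"twist":[0,0,0],"grip":-0.3},{"translation":[0,0,2],"twist":[0,0,0],"grip":-0.3},{"translation":[0,0,2],"twist":[0,0,0],"grip":-0.3},{"translation":[0,0,2],"twist":[0,0,0],"grip":-0.3},{"translation":[0,0,2],"twist":[0,0,0],"grip":-0.3},{"translation":[0,0,1],"twist":[0,0,0],"grip":-0.3},{"translation":[0,0,1],"twist":[0,0,0],"grip":-0.3},{"translation":[0,0,0],"twist":[0,0,0],"grip":-0.3},{"translation":[0,0,0],"twist":[0,0,0],"grip":-0.3},{"translation":[0,0,0],"twist":[0,0,0],"grip":-0.3}]' 3; python3 - <<'E'
from h import *
go(.526,-.1095,.053)
F=[]
for _ in range(4): snap('scene','s6');F.append(robot.read_state()['force'])
print(np.mean(F,0).round(2))
p=np.load('pics/s6.npz')['p']
a=cv2.resize(p[225:285,250:330],(560,420),interpolation=2); cv2.imwrite('pics/c6.png',a[:,:,::-1])
E
```

```text
t: 9.45
tool_pos: [0.5272, -0.1103, 0.0572]
orientation: [3.136, -0.1, 0.002]
force: [-0.1, -1.1, 0.7]
opening: 0.0402
t 9.45 pos [ 527.2 -110.3   57.2] F [-0.1 -1.1  0.7] open 40.2 q6 1.34
now-axes shift [-1.3 -0.8  4.2] turn [ 0.004 -0.001 -0.005] final-axes shift [-1.3 -0.8  4.2]
axes x,y in world [ 1.   -0.06  0.  ] [-0.06 -1.   -0.  ]
[ 0.15 -1.63  0.02]
```

View pics/c6.png

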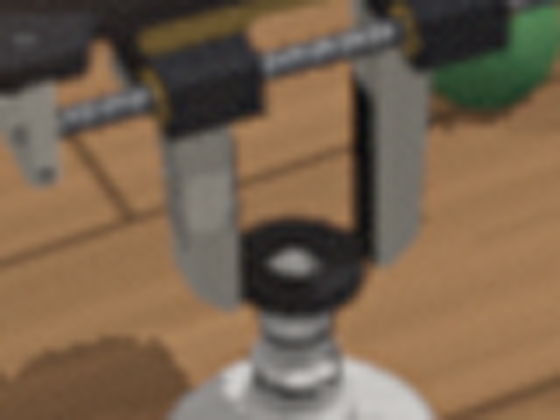

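```bash
python3 -m pendant '[{"translation":[0,0.7,0],"twist":[0,0,0],"grip":-0.3},{"translation":[0,0,1],"twist":[0,0,0],"grip":-0.3},{"translation":[0,0,1],"twist":[0,0,0],"grip":-0.3},{"translation":[0,0,1],"twist":[0,0,0],"grip":-0.3},{"translation":[0,0,1],"twist":[0,0,0],"grip":-0.3},{"translation":[0,0,1],"twist":[0,0,0],"grip":-0.3},{"translation":[0,0,0],"twist":[0,0,0],"grip":-0.3},{"translation":[0,0,0],"twist":[0,0,0],"grip":-0.3},{"translation":[0,0,0],"twist":[0,0,0],"grip":-0.3},{"translation":[0,0,0],"twist":[0,0,0],"grip":-0.3}]' 3; cat >>h.py <<'E'
def avg(n=4):
    F=[];P=[]
    for _ in range(n): robot.read_camera('scene'); s=robot.read_state();F.append(s['force']);P.append(s['tool_pos'])
    print('Favg',np.mean(F,0).round(2),'pos',(np.mean(P,0)*1e3).round(1))
E
python3 - <<'E'
from h import *
go(.526,-.1095,.053); avg()
E
```

```text
t: 10.65
tool_pos: [0.5274, -0.1109, 0.0518]
orientation: [3.136, -0.1, 0.002]
force: [-0.1, -1.1, -0.1]
opening: 0.0401
t 10.65 pos [ 527.4 -110.9   51.8] F [-0.1 -1.1 -0.1] open 40.1 q6 1.34
now-axes shift [-1.5 -1.3 -1.2] turn [ 0.004 -0.001 -0.005] final-axes shift [-1.4 -1.3 -1.2]
axes x,y in world [ 1.   -0.06  0.  ] [-0.06 -1.   -0.  ]
Favg [-0.19 -1.04  0.39] pos [ 527.4 -110.9   51.8]
```

```bash
python3 -m pendant '[{"translation":[0,0.5,0],"twist":[0,0,0],"grip":-0.3},{"translation":[0,0,1],"twist":[0,0,0],"grip":-0.3},{"translation":[0,0,1],"twist":[0,0,0],"grip":-0.3},{"translation":[0,0,1],"twist":[0,0,0],"grip":-0.3},{"translation":[0,0,0],"twist":[0,0,0],"grip":-0.3},{"translation":[0,0,0],"twist":[0,0,0],"grip":-0.3},{"translation":[0,0,0],"twist":[0,0,0],"grip":-0.3},{"translation":[0,0,0],"twist":[0,0,0],"grip":-0.3},{"translation":[0,0,0],"twist":[0,0,0],"grip":-0.3},{"translation":[0,0,0],"twist":[0,0,0],"grip":-0.3}]' 3; python3 - <<'E'
from h import *
go(.526,-.1095,.053); avg()
E
```

```text
t: 11.85
tool_pos: [0.5273, -0.1111, 0.0484]
orientation: [3.137, -0.1, 0.002]
force: [-0.0, -1.6, -0.6]
opening: 0.0398
t 11.85 pos [ 527.3 -111.1   48.4] F [-0.  -1.6 -0.6] open 39.8 q6 1.33
now-axes shift [-1.4 -1.5 -4.6] turn [ 0.003 -0.001 -0.004] final-axes shift [-1.4 -1.5 -4.6]
axes x,y in world [ 1.   -0.06  0.  ] [-0.06 -1.   -0.  ]
Favg [ 0.31 -0.42  0.08] pos [ 527.3 -111.1   48.4]
```

```bash
python3 -m pendant '[{"translation":[0,0,1],"twist":[0,0,0],"grip":-0.3},{"translation":[0,0,1],"twist":[0,0,0],"grip":-0.3},{"translation":[0,0,1],"twist":[0,0,0],"grip":-0.3},{"translation":[0,0,0],"twist":[0,0,0],"grip":-0.3},{"translation":[0,0,0],"twist":[0,0,0],"grip":-0.3},{"translation":[0,0,0],"twist":[0,0,0],"grip":-0.3},{"translation":[0,0,0],"twist":[0,0,0],"grip":-0.3},{"translation":[0,0,0],"twist":[0,0,0],"grip":-0.3},{"translation":[0,0,0],"twist":[0,0,0],"grip":-0.3},{"translation":[0,0,0],"twist":[0,0,0],"grip":-0.3}]' 3; python3 - <<'E'
from h import *
go(.526,-.1095,.053); avg()
p,_=snap('scene','s7')
a=cv2.resize(p[225:285,250:330],(560,420),interpolation=2); cv2.imwrite('pics/c7.png',a[:,:,::-1])
E
```

```text
t: 13.05
tool_pos: [0.5275, -0.1111, 0.0459]
orientation: [3.137, -0.1, 0.003]
force: [-0.1, -0.5, 2.3]
opening: 0.0402
t 13.05 pos [ 527.5 -111.1   45.9] F [-0.1 -0.5  2.3] open 40.2 q6 1.34
now-axes shift [-1.6 -1.5 -7.1] turn [ 0.003 -0.002 -0.004] final-axes shift [-1.6 -1.5 -7.1]
axes x,y in world [ 1.   -0.06  0.  ] [-0.06 -1.   -0.  ]
Favg [-0.3  -0.44  2.4 ] pos [ 527.5 -111.1   45.9]
```

View pics/c7.png

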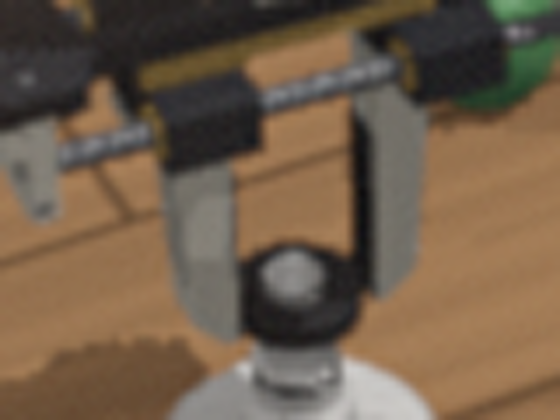

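The force rose to 2.4 N at a core height of about 69 mm: stopped at the top step. Release and back off upwards.

```bash
python3 -m pendant '[{"translation":[0,0,0],"twist":[0,0,0],"grip":-0.05},{"translation":[0,0,0],"twist":[0,0,0],"grip":0.1},{"translation":[0,0,0],"twist":[0,0,0],"grip":0.25},{"translation":[0,0,0],"twist":[0,0,0],"grip":0.25},{"translation":[0,0,-5],"twist":[0,0,0],"grip":0.25},{"translation":[0,0,-15],"twist":[0,0,0],"grip":0.25},{"translation":[0,0,-25],"twist":[0,0,0],"grip":0.25},{"translation":[0,0,-25],"twist":[0,0,0],"grip":0.25},{"translation":[0,0,-25],"twist":[0,0,0],"grip":0.25},{"translation":[0,0,0],"twist":[0,0,0],"grip":0.25}]' 3; python3 - <<'E'
from h import *
go(.526,-.1095,.053)
p,d,W=tips('s8'); 
b=cv2.resize(p[225:315,240:340],(666,600),interpolation=2); cv2.imwrite('pics/c8.png',b[:,:,::-1])
w=W[250:300,270:315].reshape(-1,3); c=p[250:300,270:315].reshape(-1,3)
k=(c.max(1)<75)&(w[:,2]>.05)&(np.hypot(w[:,0]-.526,w[:,1]+.11)<.03); w=w[k]; print('core pts',len(w),w[:,2].min(),w[:,2].max())
t=w[w[:,2]>.071]; A=np.c_[t[:,:2]-[.526,-.11],np.ones(len(t))]; print('top-plane fit',len(t),np.linalg.lstsq(A,t[:,2],rcond=None)[0])
P=proj('scene',(.526,-.1097,.075)); print(P)
E
```

```text
t: 14.3
tool_pos: [0.5265, -0.1102, 0.1475]
orientation: [3.138, -0.1, 0.0]
force: [0.1, 0.1, 0.6]
opening: 0.0583
t 14.3 pos [ 526.5 -110.2  147.5] F [0.1 0.1 0.6] open 58.3 q6 1.34
now-axes shift [-0.6 -0.9 94.5] turn [ 0.002 -0.    -0.004] final-axes shift [-0.5 -0.6 94.5]
axes x,y in world [ 1.   -0.06  0.  ] [-0.06 -1.   -0.  ]
tip side -1 92 low [ 0.5341 -0.1433  0.1721] mean xy [ 0.5317 -0.1475  0.1845]
tip side 1 110 low [ 0.5339 -0.0782  0.1693] mean xy [ 0.5352 -0.076   0.1829]
core pts 150 0.06576098196485869 0.07779222151016374
top-plane fit 122 [-0.02332833 -0.01354624  0.07425452]
(np.float64(291.6308085568507), np.float64(264.07388217386455))
```

View pics/c8.png

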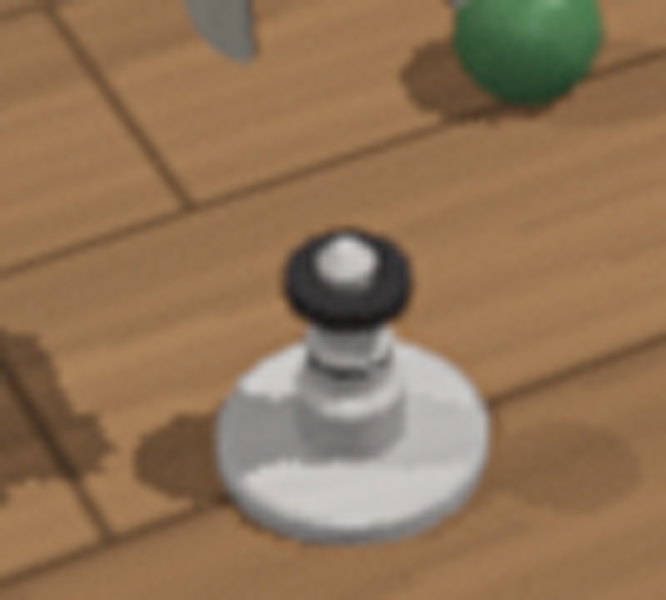

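The core lies level (top plane at 74.5 mm, slope ~0.02) on the top step, crop (347,275). One ring means bin I, the middle bin. Next I'll locate tab I precisely.

```bash
python3 - <<'E'
from h import *
q,dd=snap('top','t8'); p=q.astype(int)
W=np.load('pics/W.npy')
i=p.min(2)
for v in range(192,220,2): print(v,i[v,168:196:2],W[v,181].round(3))
for k,u in dict(II=133,I=181,III=230).items():
    m=np.zeros(i.shape,np.uint8); m[190:222,u-14:u+14]=i[190:222,u-14:u+14]>185
    c=max(cv2.findContours(m,0,1)[0],key=cv2.contourArea); r=cv2.minAreaRect(c); print(k,r,onz('top',*r[0],.118).round(4),[onz('top',*b,.118)[:2].round(3) for b in cv2.boxPoints(r)])
E
```

```text
192 [146 146 145 146 146 146 145 146 145 144 143 142 143 143] [0.61  0.232 0.121]
194 [147 148 146 146 146 145 144 146 145 143 142 143 142 144] [0.606 0.233 0.117]
196 [150 148 150 147 147 149 147 144 147 145 144 144 144 144] [0.602 0.233 0.12 ]
198 [ 99  97  97 103 101  99  99 107 116 115 115 122 128 133] [0.598 0.233 0.115]
200 [133 140 153 154 153 158 157 156 162 161 164 168 142 139] [0.594 0.233 0.115]
202 [ 74  71  70  71 149 179 173 167 163 134  75  74  76  80] [0.591 0.234 0.112]
204 [ 71  71  76  81 162 182 177 174 171 140  79  81  85  84] [0.586 0.233 0.115]
206 [ 70  73  74  83 167 180 175 172 169 134  66  86  94  94] [0.581 0.233 0.118]
208 [ 71  77  79  87 168 178 174 168 168 126  76  80  83  84] [0.577 0.233 0.118]
210 [ 90  91  90  97 167 175 171 168 167 120  85  91  91  89] [0.573 0.233 0.117]
212 [ 51  51  51  83 178 176 172 168 167 116  66  65  63  67] [0.57  0.234 0.111]
214 [ 48  46  52  76 153 145 145 145 147 103  54  51  51  50] [0.564 0.232 0.119]
216 [52 49 47 45 52 58 58 57 60 53 49 52 46 48] [ 0.587  0.261 -0.002]
218 [46 48 45 47 45 50 50 48 45 46 49 49 46 45] [0.581 0.26  0.   ]Traceback (most recent call last):
  File "<stdin>", line 8, in <module>
ValueError: max() iterable argument is empty
```

```bash
python3 - <<'E'
from h import *
for v in(200.5,207,213.5): print(v,onz('top',180.8,v,.118).round(4))
# scene cross-check: tab bright pixels
p=np.load('pics/scene0.npz')['p'].astype(int); print([tuple(np.round(proj('scene',P),1)) for P in((.590,.233,.118),(.565,.233,.118))])
for v in range(206,224,2): print(v,p[v,432:468:2].min(1))
go(.566,.233,.15)
E
```

```text
200.5 [0.5925 0.2332 0.118 ]
207 [0.5787 0.233  0.118 ]
213.5 [0.565  0.2328 0.118 ]
[(np.float64(450.8), np.float64(215.8)), (np.float64(443.2), np.float64(209.7))]
206 [63 63 63 64 67 68 69 66 67 64 61 65 66 69 72 73 74 74]
208 [62 66 68 67 67 65 61 57 60 62 66 68 72 71 71 71 77 75]
210 [ 68  69  68  66  62  82 106 143 140  81  71  76  75  75  76  78  77  75]
212 [ 69  67  69  68 134 160 164 165 166 156  95  74  76  79  78  71  70  70]
214 [ 68  68  68  74 104 139 164 163 163 165 163 121  74  70  72 102 116 155]
216 [ 69  67  70  74  89  97 130 162 167 164 165 160 119 137 148 153 135 132]
218 [ 69  71  73  75  78  88  89 121 157 149 151 144 142 133 135 132 131 133]
220 [ 75  78  77  75  70  95 110 162 150 140 132 132 133 133 133 133 132 131]
222 [ 74  74  96 121 163 135 137 135 131 132 133 132 134 123 106 133 134 132]
t 14.4 pos [ 524.6 -109.6  143.5] F [-0.8  0.4 -0.1] open 58.1 q6 1.34
now-axes shift [  19.5 -344.5   -7.1] turn [ 0.001  0.005 -0.004] final-axes shift [  21.  -344.4   -6.5]
axes x,y in world [ 1.   -0.06  0.  ] [-0.06 -1.   -0.  ]
```

```bash
python3 -m pendant '[{"translation":[3,-45,0],"twist":[0,0,0],"grip":0.1},{"translation":[3,-45,0],"twist":[0,0,0],"grip":0.1},{"translation":[3,-45,0],"twist":[0,0,0],"grip":0.1},{"translation":[3,-45,0],"twist":[0,0,0],"grip":0.1},{"translation":[3,-45,0],"twist":[0,0,0],"grip":0.1},{"translation":[3,-45,0],"twist":[0,0,0],"grip":0.1},{"translation":[3,-45,0],"twist":[0,0,0],"grip":0.1},{"translation":[3,-29,0],"twist":[0,0,0],"grip":0.1},{"translation":[0,0,0],"twist":[0,0,0],"grip":0.1},{"translation":[0,0,0],"twist":[0,0,0],"grip":0.1}]' 10; python3 - <<'E'
from h import *
go(.573,.233,.080)
E
```

```text
t: 15.4
tool_pos: [0.563, 0.2424, 0.1268]
orientation: [3.133, -0.107, -0.04]
force: [0.2, -0.6, -0.6]
opening: 0.0511
t 15.4 pos [563.  242.4 126.8] F [ 0.2 -0.6 -0.6] open 51.1 q6 1.96
now-axes shift [11.8  8.3 46.6] turn [ 0.007  0.025 -0.009] final-axes shift [10.6  8.8 46.8]
axes x,y in world [ 1.   -0.06  0.  ] [-0.06 -1.   -0.  ]
```

```bash
python3 -m pendant '[{"translation":[5,4,0],"twist":[0.007,0.025,-0.009],"grip":0.1},{"translation":[5,4,0],"twist":[0,0,0],"grip":0.1},{"translation":[0,0,8],"twist":[0,0,0],"grip":0.1},{"translation":[0,0,8],"twist":[0,0,0],"grip":0.1},{"translation":[0,0,8],"twist":[0,0,0],"grip":0.1},{"translation":[0,0,8],"twist":[0,0,0],"grip":0.1},{"translation":[0,0,6],"twist":[0,0,0],"grip":0.1},{"translation":[0,0,6],"twist":[0,0,0],"grip":0.1},{"translation":[0,0,0],"twist":[0,0,0],"grip":0.1},{"translation":[0,0,0],"twist":[0,0,0],"grip":0.1}]' 10; python3 - <<'E'
from h import *
go(.573,.233,.080)
E
```

```text
t: 16.4
tool_pos: [0.5718, 0.2269, 0.0759]
orientation: [3.138, -0.101, -0.004]
force: [0.3, 0.5, -0.8]
opening: 0.0514
t 16.4 pos [571.8 226.9  75.9] F [ 0.3  0.5 -0.8] open 51.4 q6 1.93
now-axes shift [ 0.8 -6.2 -4.1] turn [ 0.002  0.003 -0.005] final-axes shift [ 0.9 -6.2 -4.1]
axes x,y in world [ 1.   -0.06  0.  ] [-0.06 -1.   -0.  ]
```

```bash
python3 -m pendant '[{"translation":[1,-3,-1],"twist":[0,0,0],"grip":0.1},{"translation":[0,-3,0],"twist":[0,0,0],"grip":0},{"translation":[0,0,0],"twist":[0,0,0],"grip":-0.2},{"translation":[0,0,0],"twist":[0,0,0],"grip":-0.4},{"translation":[0,0,0],"twist":[0,0,0],"grip":-0.6},{"translation":[0,0,0],"twist":[0,0,0],"grip":-0.8},{"translation":[0,0,0],"twist":[0,0,0],"grip":-0.8},{"translation":[0,0,0],"twist":[0,0,0],"grip":-0.8},{"translation":[0,0,0],"twist":[0,0,0],"grip":-0.8},{"translation":[0,0,0],"twist":[0,0,0],"grip":-0.8}]' 8; python3 - <<'E'
from h import *
go(.573,.233,.080)
E
```

```text
t: 17.4
tool_pos: [0.5742, 0.233, 0.0786]
orientation: [3.137, -0.1, -0.001]
force: [-0.7, -1.2, 0.2]
opening: 0.0236
t 17.4 pos [574.2 233.   78.6] F [-0.7 -1.2  0.2] open 23.6 q6 1.94
now-axes shift [-1.2  0.1 -1.4] turn [ 0.003  0.    -0.005] final-axes shift [-1.2  0.1 -1.4]
axes x,y in world [ 1.   -0.06  0.  ] [-0.06 -1.   -0.  ]
```

Tab held (23.6 mm). Tip the bin open along the arc.

```bash
python3 -m pendant '[{"translation":[-7.8,0,2.4],"twist":[0,0,0],"grip":-0.8},{"translation":[-7.6,0,3],"twist":[0,0,0],"grip":-0.8},{"translation":[-7.4,0,3.6],"twist":[0,0,0],"grip":-0.8},{"translation":[-7,0,4.2],"twist":[0,0,0],"grip":-0.8},{"translation":[-6.7,0,4.7],"twist":[0,0,0],"grip":-0.8},{"translation":[-6.3,0,5.3],"twist":[0,0,0],"grip":-0.8},{"translation":[-5.8,0,5.7],"twist":[0,0,0],"grip":-0.8},{"translation":[-5.4,0,6.2],"twist":[0,0,0],"grip":-0.8},{"translation":[0,0,0],"twist":[0,0,0],"grip":-0.8},{"translation":[0,0,0],"twist":[0,0,0],"grip":-0.8}]' 8; python3 - <<'E'
from h import *
go(.574-.063,.234,.0786-.049); avg(2)
E
```

```text
t: 18.4
tool_pos: [0.5165, 0.2361, 0.0401]
orientation: [3.137, -0.1, 0.005]
force: [3.0, -2.1, 0.4]
opening: 0.024
t 18.4 pos [516.5 236.1  40.1] F [ 3.  -2.1  0.4] open 24.0 q6 1.98
now-axes shift [-5.3  2.4 10.5] turn [ 0.003 -0.003 -0.004] final-axes shift [-5.3  2.4 10.5]
axes x,y in world [ 1.   -0.06  0.  ] [-0.06 -1.   -0.  ]
Favg [ 2.09 -1.73 -2.27] pos [516.5 236.1  40.2]
```

```bash
python3 -m pendant '[{"translation":[-2.5,0.7,3.2],"twist":[0,0,0],"grip":-0.8},{"translation":[-2.3,0.7,3.5],"twist":[0,0,0],"grip":-0.8},{"translation":[-2,0.6,3.6],"twist":[0,0,0],"grip":-0.8},{"translation":[0,0,0],"twist":[0,0,0],"grip":-0.8},{"translation":[0,0,0],"twist":[0,0,0],"grip":-0.4},{"translation":[0,0,0],"twist":[0,0,0],"grip":0},{"translation":[0,0,0],"twist":[0,0,0],"grip":0.1},{"translation":[0,0,0],"twist":[0,0,0],"grip":0.1},{"translation":[-10,0,0],"twist":[0,0,0],"grip":0.1},{"translation":[-5,0,0],"twist":[0,0,0],"grip":0.1}]' 8; python3 - <<'E'
from h import *
go(.527,-.110,.143)
E
```

```text
t: 19.5
tool_pos: [0.4928, 0.2363, 0.0294]
orientation: [3.138, -0.102, 0.001]
force: [0.1, -0.1, 0.2]
opening: 0.051
t 19.5 pos [492.8 236.3  29.4] F [ 0.1 -0.1  0.2] open 51.0 q6 1.99
now-axes shift [  56.6  343.6 -113. ] turn [ 0.002 -0.    -0.005] final-axes shift [  54.7  343.7 -113.6]
axes x,y in world [ 1.   -0.06  0.  ] [-0.06 -1.   -0.  ]
```

Rise clear and head back towards the gauge; then check the bin's tilt.

```bash
python3 -m pendant '[{"translation":[0,0,-30],"twist":[0,0,0],"grip":0.25},{"translation":[0,0,-40],"twist":[0,0,0],"grip":0.25},{"translation":[5,25,-40],"twist":[0,0,0],"grip":0.25},{"translation":[7,45,-10],"twist":[0,0,0],"grip":0.25},{"translation":[7,45,0],"twist":[0,0,0],"grip":0.25},{"translation":[7,45,0],"twist":[0,0,0],"grip":0.25},{"translation":[7,45,0],"twist":[0,0,0],"grip":0.25},{"translation":[7,45,0],"twist":[0,0,0],"grip":0.25},{"translation":[7,45,0],"twist":[0,0,0],"grip":0.25},{"translation":[0,0,0],"twist":[0,0,0],"grip":0.25}]' 8; python3 - <<'E'
from h import *
go(.527,-.110,.046)
q,d=snap('top','t9'); p,_=snap('scene','s9')
i,f,T=cam('top'); V,U=np.mgrid[:480,:640]
W=np.stack([(U-i['cx'])/f,-(V-i['cy'])/f,-np.ones_like(U,float)],-1)*d[...,None]@T[:3,:3].T+T[:3,3]; np.save('pics/W9.npy',W)
for v in range(170,232,3): print(v,W[v,165].round(3),W[v,181].round(3))
cv2.imwrite('pics/c9.png',np.hstack([cv2.resize(q[140:250,100:220],(400,367),interpolation=2),cv2.resize(p[190:300,380:500],(400,367),interpolation=2)])[:,:,::-1])
E
```

```text
t: 20.5
tool_pos: [0.5162, -0.0693, 0.1559]
orientation: [3.135, -0.089, 0.004]
force: [-0.4, 0.7, 1.2]
opening: 0.0582
t 20.5 pos [516.2 -69.3 155.9] F [-0.4  0.7  1.2] open 58.2 q6 1.4
now-axes shift [ 12.8  39.4 110.1] turn [ 0.005 -0.003  0.002] final-axes shift [ 13.2  40.  109.9]
axes x,y in world [ 1.   -0.06  0.  ] [-0.06 -1.   -0.  ]
170 [0.659 0.267 0.118] [0.658 0.234 0.116]
173 [0.652 0.267 0.117] [0.651 0.233 0.119]
176 [0.646 0.267 0.118] [0.643 0.232 0.123]
179 [0.639 0.267 0.118] [0.637 0.232 0.123]
182 [0.633 0.267 0.118] [0.631 0.232 0.123]
185 [0.627 0.267 0.116] [0.625 0.233 0.12 ]
188 [0.62  0.266 0.119] [0.621 0.234 0.113]
191 [0.613 0.265 0.121] [0.613 0.233 0.116]
194 [0.607 0.266 0.118] [0.606 0.233 0.118]
197 [0.602 0.267 0.115] [0.6   0.233 0.119]
200 [0.605 0.277 0.075] [0.617 0.255 0.024]
203 [0.6   0.278 0.07 ] [0.611 0.256 0.022]
206 [0.592 0.277 0.076] [0.606 0.257 0.014]
209 [0.587 0.278 0.069] [0.599 0.257 0.015]
212 [0.58  0.278 0.071] [0.59  0.256 0.021]
215 [0.574 0.278 0.068] [0.581 0.253 0.031]
218 [0.569 0.28  0.063] [0.573 0.251 0.038]
221 [0.562 0.279 0.064] [0.566 0.25  0.041]
224 [0.556 0.28  0.061] [0.557 0.248 0.052]
227 [0.548 0.279 0.065] [0.549 0.246 0.057]
230 [0.541 0.277 0.07 ] [0.541 0.244 0.067]
```

View pics/c9.png

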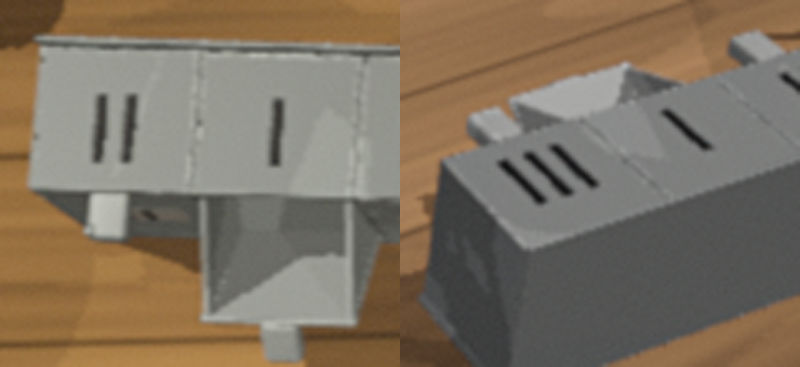

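The middle bin is tipped to about 0.8 (wall slope from depth), and the others are shut. Back for the core.

```bash
python3 -m pendant '[{"translation":[6,19,0],"twist":[0,0,0],"grip":0.25},{"translation":[6,19,0],"twist":[0,0,0],"grip":0.25},{"translation":[0,0,0],"twist":[0.005,-0.003,0],"grip":0.25},{"translation":[0,0,10],"twist":[0,0,0],"grip":0.25},{"translation":[0,0,10],"twist":[0,0,0],"grip":0.25},{"translation":[0,0,10],"twist":[0,0,0],"grip":0.25},{"translation":[0,0,0],"twist":[0,0,0],"grip":0.25},{"translation":[0,0,0],"twist":[0,0,0],"grip":0.25},{"translation":[0,0,0],"twist":[0,0,0],"grip":0.25},{"translation":[0,0,0],"twist":[0,0,0],"grip":0.25}]' 6; python3 - <<'E'
from h import *
go(.527,-.1105,.047)
E
```

```text
t: 21.6
tool_pos: [0.524, -0.0924, 0.1211]
orientation: [-3.134, 0.069, 0.008]
force: [-0.5, 0.0, 0.3]
opening: 0.0582
t 21.6 pos [524.  -92.4 121.1] F [-0.5  0.   0.3] open 58.2 q6 1.34
now-axes shift [ 4.2 18.5 74. ] turn [-0.007  0.005  0.016] final-axes shift [ 4.1 17.9 74.1]
axes x,y in world [ 1.   -0.06  0.  ] [-0.06 -1.   -0.  ]
```

```bash
python3 -m pendant '[{"translation":[2,9,0],"twist":[-0.003,0.005,0.016],"grip":0.25},{"translation":[2,9,0],"twist":[0,0,0],"grip":0.25},{"translation":[0,0,0],"twist":[0,0,0],"grip":0.25},{"translation":[0,0,10],"twist":[0,0,0],"grip":0.25},{"translation":[0,0,10],"twist":[0,0,0],"grip":0.25},{"translation":[0,0,10],"twist":[0,0,0],"grip":0.25},{"translation":[0,0,0],"twist":[0,0,0],"grip":0.25},{"translation":[0,0,0],"twist":[0,0,0],"grip":0.25}, {"translation":[0,0,0],"twist":[0,0,0],"grip":0.25},{"translation":[0,0,0],"twist":[0,0,0],"grip":0.25}]' 6; python3 - <<'E'
from h import *
go(.527,-.1105,.047)
E
```

```text
t: 22.6
tool_pos: [0.5273, -0.1126, 0.0883]
orientation: [-3.137, 0.098, -0.001]
force: [0.1, 0.3, -0.4]
opening: 0.058
t 22.6 pos [ 527.3 -112.6   88.3] F [ 0.1  0.3 -0.4] open 58.0 q6 1.32
now-axes shift [-0.4 -1.9 41.3] turn [-0.004 -0.    -0.003] final-axes shift [-0.4 -2.1 41.3]
axes x,y in world [ 1.   -0.06  0.  ] [-0.06 -1.   -0.  ]
```

```bash
python3 -m pendant '[{"translation":[0,-2,5],"twist":[0,0,0],"grip":0.25},{"translation":[0,0,8],"twist":[0,0,0],"grip":0.25},{"translation":[0,0,8],"twist":[0,0,0],"grip":0.25},{"translation":[0,0,8],"twist":[0,0,0],"grip":0.25},{"translation":[0,0,7],"twist":[0,0,0],"grip":0.25},{"translation":[0,0,4],"twist":[0,0,0],"grip":0.25},{"translation":[0,0,0],"twist":[0,0,0],"grip":0.25},{"translation":[0,0,0],"twist":[0,0,0],"grip":0.1},{"translation":[0,0,0],"twist":[0,0,0],"grip":0},{"translation":[0,0,0],"twist":[0,0,0],"grip":-0.05}]' 6; python3 - <<'E'
from h import *
go(.527,-.1105,.047)
E
```

```text
t: 23.6
tool_pos: [0.5277, -0.1102, 0.045]
orientation: [-3.137, 0.097, -0.001]
force: [0.2, 0.7, -0.4]
opening: 0.045
t 23.6 pos [ 527.7 -110.2   45. ] F [ 0.2  0.7 -0.4] open 45.0 q6 1.33
now-axes shift [-0.7  0.3 -2. ] turn [-0.003 -0.001 -0.003] final-axes shift [-0.7  0.3 -2. ]
axes x,y in world [ 1.   -0.06  0.  ] [-0.06 -1.   -0.  ]
```

```bash
python3 -m pendant '[{"translation":[0,0,0],"twist":[0,0,0],"grip":-0.15},{"translation":[0,0,0],"twist":[0,0,0],"grip":-0.3},{"translation":[0,0,0],"twist":[0,0,0],"grip":-0.3},{"translation":[0,0,0],"twist":[0,0,0],"grip":-0.3},{"translation":[0,0,-3],"twist":[0,0,0],"grip":-0.3},{"translation":[0,0,-5],"twist":[0,0,0],"grip":-0.3},{"translation":[0,0,-10],"twist":[0,0,0],"grip":-0.3},{"translation":[0,0,-20],"twist":[0,0,0],"grip":-0.3},{"translation":[0,0,-30],"twist":[0,0,0],"grip":-0.3},{"translation":[0,0,-30],"twist":[0,0,0],"grip":-0.3}]' 6; python3 - <<'E'
from h import *
W=np.load('pics/W9.npy')
# bin I mouth: side walls in y (points .06<z<.085 in front of the unit)
for x in (.55,.565,.58):
    m=(abs(W[...,0]-x)<.006)&(W[...,2]>.0)&(W[...,2]<.12)&(W[...,1]>.15)&(W[...,1]<.31); w=W[m]; h=w[w[:,2]>.06]
    print(x,'high y',np.histogram(h[:,1],bins=np.arange(.17,.3,.01))[0], h[:,1].min().round(3),h[:,1].max().round(3))
go(.558,.231,.150)
E
```

```text
t: 24.6
tool_pos: [0.5246, -0.1094, 0.1444]
orientation: [-3.134, 0.097, 0.01]
force: [0.6, -0.0, -0.3]
opening: 0.0397
0.55 high y [ 0 19  9  6  8  7  9  8 11 10 22 16] 0.188 0.282
0.565 high y [ 0 27  2  0  0  0  0  0  0  0 22 12] 0.188 0.283
0.58 high y [ 0 28  0  0  0  0  0  0  0  0 32  5] 0.187 0.282
t 24.6 pos [ 524.6 -109.4  144.4] F [ 0.6 -0.  -0.3] open 39.7 q6 1.33
now-axes shift [  12.3 -341.9   -3.8] turn [-0.006  0.006 -0.003] final-axes shift [  13.2 -341.8   -5.6]
axes x,y in world [ 1.   -0.06  0.  ] [-0.06 -1.   -0.  ]
```

```bash
python3 -m pendant '[{"translation":[2,-40,0],"twist":[0,0,0],"grip":-0.3},{"translation":[2,-40,0],"twist":[0,0,0],"grip":-0.3},{"translation":[2,-40,0],"twist":[0,0,0],"grip":-0.3},{"translation":[2,-40,0],"twist":[0,0,0],"grip":-0.3},{"translation":[3,-40,0],"twist":[0,0,0],"grip":-0.3},{"translation":[3,-40,0],"twist":[0,0,0],"grip":-0.3},{"translation":[3,-40,0],"twist":[0,0,0],"grip":-0.3},{"translation":[3,-40,0],"twist":[0,0,0],"grip":-0.3},{"translation":[3,-20,0],"twist":[0,0,0],"grip":-0.3},{"translation":[0,0,0],"twist":[0,0,0],"grip":-0.3}]' 6; python3 - <<'E'
from h import *
go(.565,.235,.056)
E
```

```text
t: 25.6
tool_pos: [0.5762, 0.2419, 0.1661]
orientation: [-3.132, 0.102, -0.024]
force: [-0.3, -0.3, -0.6]
opening: 0.0398
t 25.6 pos [576.2 241.9 166.1] F [-0.3 -0.3 -0.6] open 39.8 q6 1.95
now-axes shift [-12.4   8.6 109.9] turn [-0.008 -0.015 -0.006] final-axes shift [-10.8   7.6 110.1]
axes x,y in world [ 1.   -0.06  0.  ] [-0.06 -1.   -0.  ]
```

```bash
python3 -m pendant '[{"translation":[-6,4,0],"twist":[-0.008,-0.015,-0.006],"grip":-0.3},{"translation":[-5,4,0],"twist":[0,0,0],"grip":-0.3},{"translation":[0,0,10],"twist":[0,0,0],"grip":-0.3},{"translation":[0,0,15],"twist":[0,0,0],"grip":-0.3},{"translation":[0,0,15],"twist":[0,0,0],"grip":-0.3},{"translation":[0,0,10],"twist":[0,0,0],"grip":-0.3},{"translation":[0,0,0],"twist":[0,0,0],"grip":-0.3},{"translation":[0,0,0],"twist":[0,0,0],"grip":-0.3},{"translation":[0,0,0],"twist":[0,0,0],"grip":-0.3},{"translation":[0,0,0],"twist":[0,0,0],"grip":-0.3}]' 6; python3 - <<'E'
from h import *
go(.565,.235,.056)
E
```

```text
t: 26.6
tool_pos: [0.5625, 0.2292, 0.1112]
orientation: [3.138, -0.098, -0.006]
force: [0.1, -0.4, 0.4]
opening: 0.0395
t 26.6 pos [562.5 229.2 111.2] F [ 0.1 -0.4  0.4] open 39.5 q6 1.94
now-axes shift [ 2.3 -6.1 55.1] turn [ 0.002  0.004 -0.003] final-axes shift [ 2.1 -6.  55.2]
axes x,y in world [ 1.   -0.06  0.  ] [-0.06 -1.   -0.  ]
```

```bash
python3 -m pendant '[{"translation":[2,-5,0],"twist":[0,0,0],"grip":-0.3},{"translation":[0,-1,0],"twist":[0,0,0],"grip":-0.3},{"translation":[0,0,8],"twist":[0,0,0],"grip":-0.3},{"translation":[0,0,8],"twist":[0,0,0],"grip":-0.3},{"translation":[0,0,8],"twist":[0,0,0],"grip":-0.3},{"translation":[0,0,8],"twist":[0,0,0],"grip":-0.3},{"translation":[0,0,6],"twist":[0,0,0],"grip":-0.3},{"translation":[0,0,6],"twist":[0,0,0],"grip":-0.3},{"translation":[0,0,3],"twist":[0,0,0],"grip":-0.3},{"translation":[0,0,0],"twist":[0,0,0],"grip":-0.3}]' 6; python3 - <<'E'
from h import *
go(.565,.235,.056); avg(2)
E
```

```text
t: 27.6
tool_pos: [0.5651, 0.2358, 0.0601]
orientation: [3.138, -0.097, -0.005]
force: [0.2, 0.1, -0.2]
opening: 0.0397
t 27.6 pos [565.1 235.8  60.1] F [ 0.2  0.1 -0.2] open 39.7 q6 1.95
now-axes shift [-0.   0.8  4.1] turn [ 0.002  0.003 -0.003] final-axes shift [-0.   0.9  4.1]
axes x,y in world [ 1.   -0.06  0.  ] [-0.06 -1.   -0.  ]
Favg [-0.24 -0.32 -0.57] pos [565.3 235.9  60.6]
```

In the mouth, touching nothing. Release just enough, then rise.

```bash
python3 -m pendant '[{"translation":[0,0,2],"twist":[0,0,0],"grip":-0.3},{"translation":[0,0,2],"twist":[0,0,0],"grip":-0.3},{"translation":[0,0,0],"twist":[0,0,0],"grip":-0.1},{"translation":[0,0,0],"twist":[0,0,0],"grip":-0.02},{"translation":[0,0,0],"twist":[0,0,0],"grip":-0.02},{"translation":[0,0,0],"twist":[0,0,0],"grip":-0.02},{"translation":[0,0,-10],"twist":[0,0,0],"grip":-0.02},{"translation":[0,0,-25],"twist":[0,0,0],"grip":-0.02},{"translation":[0,0,-40],"twist":[0,0,0],"grip":-0.02},{"translation":[0,0,-40],"twist":[0,0,0],"grip":-0.02}]' 6; python3 -m pendant '[{"translation":[0,20,-20],"twist":[0,0,0],"grip":-0.02},{"translation":[-10,40,0],"twist":[0,0,0],"grip":-0.02},{"translation":[-10,40,0],"twist":[0,0,0],"grip":-0.02},{"translation":[-10,40,0],"twist":[0,0,0],"grip":-0.02},{"translation":[-10,40,0],"twist":[0,0,0],"grip":-0.02},{"translation":[-10,40,0],"twist":[0,0,0],"grip":-0.02},{"translation":[-10,40,0],"twist":[0,0,0],"grip":-0.02},{"translation":[-10,40,0],"twist":[0,0,0],"grip":-0.02},{"translation":[0,0,0],"twist":[0,0,0],"grip":-0.02},{"translation":[0,0,0],"twist":[0,0,0],"grip":-0.02}]' 6; python3 - <<'E'
from h import *
q,d=snap('top','t10'); p,_=snap('scene','s10'); q0=np.load('pics/top0.npz')['p']
i,f,T=cam('top'); V,U=np.mgrid[:480,:640]
W=np.stack([(U-i['cx'])/f,-(V-i['cy'])/f,-np.ones_like(U,float)],-1)*d[...,None]@T[:3,:3].T+T[:3,3]
for v in range(200,240,3): print(v,W[v,181].round(3),q[v,181])
df=np.abs(q.astype(int)-q0).max(2)
for n,(u,v) in dict(c1=(341,183),c2=(370,186),key=(418,187),marble=(286,301),tabII=(133,205),tabIII=(230,208)).items(): print(n,df[v-12:v+12,u-12:u+12].mean().round(1))
a=cv2.resize(q[140:250,100:250],(480,352),interpolation=2); b=cv2.resize(q[150:330,250:530],(480,308)[:2],interpolation=2)[:248]
cv2.imwrite('pics/c10.png',np.vstack([a,b])[:,:,::-1])
E
```

```text
t: 28.7
tool_pos: [0.562, 0.2349, 0.1707]
orientation: [3.135, -0.097, -0.019]
force: [1.3, 0.9, 0.1]
opening: 0.0452
t: 29.7
tool_pos: [0.4771, -0.0687, 0.2121]
orientation: [3.138, -0.094, 0.024]
force: [-0.8, 0.7, -0.0]
opening: 0.0457
200 [0.615 0.253 0.031] [92 90 85]
203 [0.611 0.256 0.019] [108 109 102]
206 [0.605 0.257 0.016] [112 112 106]
209 [0.599 0.257 0.013] [98 98 92]
212 [0.587 0.252 0.036] [82 80 76]
215 [0.581 0.253 0.032] [94 95 88]
218 [0.574 0.252 0.036] [109 109 101]
221 [0.564 0.249 0.049] [106 107  99]
224 [0.557 0.248 0.052] [157 158 149]
227 [0.548 0.245 0.063] [160 160 151]
230 [0.54  0.244 0.068] [160 161 151]
233 [0.533 0.242 0.074] [160 161 152]
236 [0.525 0.241 0.081] [177 178 169]
239 [0.519 0.242 0.076] [153 155 146]
c1 94.5
c2 81.7
key 1.9
marble 3.4
tabII 12.3
tabIII 9.9
```

View pics/c10.png

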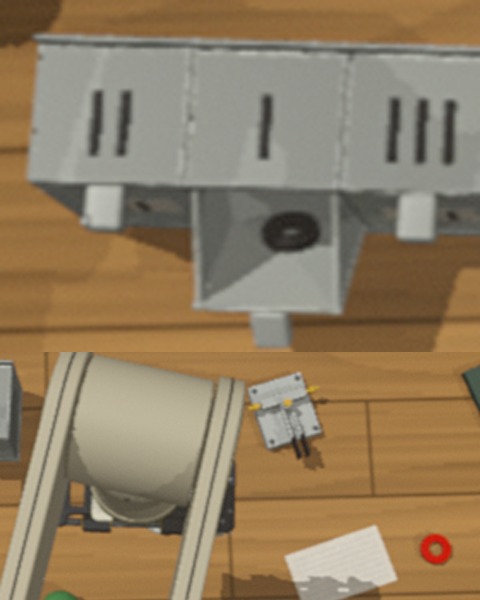

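The core lies in bin I at crop (291,231), with the bin open and its neighbours apparently shut. Last numeric checks: the two loose cores in the scene view, and bins II/III against before.

```bash
python3 - <<'E'
from h import *
a=np.load('pics/scene0.npz')['p'].astype(int); b=np.load('pics/s10.npz')['p'].astype(int)
for n,(u,v) in dict(c1=(293,340),c2=(327,329),key=(242,357),marble=(319,229)).items(): print(n,np.abs(a-b).max(2)[v-10:v+10,u-12:u+12].mean().round(1))
t0=np.load('pics/top0.npz')['p'].astype(int).min(2); t1=np.load('pics/t10.npz')['p'].astype(int).min(2)
for n,us in dict(II=range(130,136),I=range(178,184),III=range(227,233)).items():
    for im in (t0,t1):
        c=im[205:222,list(us)].mean(1); k=np.argmin(np.diff(c)); v=205+k+.5
        print(n,'tab tip row',v,onz('top',us[2]+.5,v,.113)[:2].round(4),c.round(0).astype(int)[4:14])
go(.5,0,.2)
E
```

```text
c1 3.4
c2 3.5
key 3.9
marble 3.5
II tab tip row 211.5 [0.5729 0.3336] [188 172 129  84  68  70  71  71  71  72]
II tab tip row 210.5 [0.575  0.3336] [172 155 113  73  62  63  65  66  66  66]
I tab tip row 214.5 [0.5641 0.2346] [185 186 185 186 184 163 110  64  49  49]
I tab tip row 207.5 [0.5789 0.2348] [ 84  79  76  74  77  79  83  91  97 101]
III tab tip row 214.5 [0.5615 0.1336] [182 182 182 183 179 151  97  54  44  48]
III tab tip row 214.5 [0.5615 0.1336] [168 167 167 168 164 132  85  51  46  48]
t 29.8 pos [477.4 -67.7 211.8] F [0.1 0.4 0.1] open 45.5 q6 1.38
now-axes shift [ 18.4 -68.9  12. ] turn [ 0.002 -0.015  0.002] final-axes shift [ 18.5 -69.   11.8]
axes x,y in world [ 1.   -0.06  0.  ] [-0.06 -1.   -0.  ]
```

```bash
python3 -c "
from plant import robot
print(robot.close_job())"
```

```text
the job is handed in; nothing more can be done
None
```

The core from the card is sorted into the one-bar bin, and the job is handed in at about 30 s of the 61 s allowed. I slid it down the gauge until the upward force reached about 2.4 N and let go. It lay level with its top at about 74.5 mm, which is the top step: one ring, 18 mm bore. I then tipped the one-bar bin open by its tab, picked the core off the gauge and released it inside.

**Last checks:**
- **Core:** the final top picture shows it lying in the one-bar bin.
- **One-bar bin:** open at about 0.8 rad, from the depth readings.
- **Other bins:** their tab tips are within one pixel (about 2 mm) of where they started and in line with each other, so I took them as shut.
- **Other cores, marble and key:** unchanged in the scene view. In the last top view the arm hid the two loose cores, so for those I relied on the scene view alone.
- **Robot:** clear of everything, with no force reading beyond noise.

**What disagreed:** the fingertips showed about 20 mm above the reported tool point in the depth images. I worked from the camera heights and small force-watched steps. Single rows also over- or undershot by several millimetres, at one point by about 18 mm, so I measured and corrected before each grasp and placing.

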